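Clamp the pH electrode in the flow cell's collet

ROBOT

A 6-joint arm with a two-finger parallel gripper is mounted at the origin on a cart in front of the work surface, level with it; the furniture and walls round the work are solid. World frame = base frame: x ahead of the robot, y to its left, z up, the work surface at z = 0. Lengths are in mm, angles in rad, forces in N, time in s.
With the tool pointing down it reaches from about 250 to 800 mm from the base axis. Payload 3.9 kg.
Tool frame: the origin (TCP) lies on the centre line of the jaws, within the pads' length; the fingertips stand 14 mm ahead of it and the grasp point (between the pads) lies 5 mm behind it; x points along the fingers, z is the direction in which the jaws open and shut, and the axes are right-handed (so a half turn about x gives the same grasp; the last joint's range is limited). The gripper opens to 85 mm and grips with 20 to 120 N. Pads are 22 mm wide; open, the fingers measure 114 mm over their backs; the gripper's body (76 mm by 85 mm) begins 54 mm behind the grasp point. The pads swing forward as they close: fully open they stand 13 mm farther back than shut.
Start: joints at [0, 0.26, -0.138, 1.173, 0, 1.571], TCP at [524.991, -0, 208.404] pointing down, gripper open.
Joint ranges: [-2.78, 2.78], [-0.83, 1.72], [-1.28, 1.37], [-1.9, 2.12], [-1.57, 1.48], [-3.14, 3.14]. Speed limits (rad/s): [2.57, 2.57, 3.14, 3.14, 3.14, 3.14].

INTERFACE

Orientations are given as a rotation vector (axis times angle).
In Python, from workcell import robot gives the robot as it stands.
- The arm moves only by the tool carry_out, never from a script. Its arguments are lists of equal length, an entry for each row: "travel": the shift along the tool's x, y, z in mm, a list of three; "twist": the turn about the tool's x in rad; "fingers": the finger opening in mm, from 0 to 85.4. A call has 1 to 10 rows; each row shifts and turns the pose as measured when the row begins, along the tool's axes as they then stand; what a row does not reach is not made up. A row lasts 1/8 s, in which the tool goes at most 62.5 mm and 10.7 degrees, less where a joint would pass 70% of its speed; a pose out of reach is approached as far as the arm can. A call with a gripper value outside its range is refused whole. The fingers move at their own pace and stop on an object; the grip force is fixed at half the most. Time passes only in rows, so rows that do not move let the fingers close. It gives the time, the measured TCP pose, the force and the opening at its end, in the units of the state.
- robot.get_state(): the state, without advancing time (a new reading comes with each control period).
- robot.camera(name): name is "scene" or "side" or "wrist"; returns a dict with "image" (384x512x3 uint8, red, green, blue), "intrinsics" (3x3 intrinsics, pixels), "rvec" (rotation vector, rad) and "tvec" (3), from world to camera coordinates, as OpenCV has them; the wrist camera has in their place "hand_eye" (4x4, takes a point from camera to tool coordinates, whose origin is the TCP and whose axes are the tool frame's). Camera axes: x right, y down, z forward; pixel columns grow to the right and rows downward; lengths in mm; the calibration is good to about 2 mm. A picture is of the moment at which its call begins: read the wrist's pose just before it. There is no depth.
- robot.finish_job(): hands the job in, once; it reports no verdict.
Trained networks look in the newest picture that a camera, given by its name, has taken for a name from the list of things; names that differ only in an ending like _2 or _b are one class to them, and where a whole thing is asked for, a point or a joint stands for the part that bears it (a point fixed in the world has none). Each returns a list of dicts, best first, with "score" (0 to 1); they miss things now and then, are a little off and sometimes report something else, mostly with a low value. They report only what shows in the picture. A call takes as long as a camera call. They do not tell look-alikes from the thing itself.
- robot.recognise(camera, query): "at" ([x, y, z] in mm, in world coordinates, good to about 4 mm: the middle of the surface that is visible of it).
- robot.regions_of(camera, query): "mask" (384x512 bool, what is visible of it).
The state is a dict: "time_s": time; "joints": joint angles; "qvel": joint speeds; "effort": joint torques, N m; "ee_pos": TCP position; "ee_rot": TCP orientation; "contact_force": force on the tool from outside, world axes, zero at the start; "torque": the same for the moment, N m; "finger_gap": opening from 0.0 (shut) to 1.0 (fully open).
Only numpy, scipy, OpenCV 4.12 (cv2) and the standard library are available. Lean on these libraries where they do the work, as an engineer would, in place of code of your own. Each camera call takes 0.05 s, during which the arm holds its last target. There are 200 camera calls.

TASK

Take the pH electrode (the thicker probe with the wide head, not the thin temperature probe) out of the tube rack and lower it through the clamp nut of the flow cell until its tip rests gently on the seat inside. Then turn the clamp nut clockwise, as seen from above, until you feel the collet grip the shank firmly, and stop there: finger-tight, because over-tightening crushes the shank. Leave the electrode standing in the cell, and do not disturb the rack, the temperature probe or the things around.

Things in the scene. Friction and masses are not known exactly. Their poses are not given: they have to be found in the camera images.
- electrode: pH electrode, a stiff rod 122 mm long that stands upright in an end hole of the tube rack; origin at the centre of its tip (lower end), z along it to the head. Grey shank 12 mm in diameter, its lowest 6 mm tapering to a 9 mm flat foot; white ribbed head 18 mm in diameter from 88 to 116 mm above the tip, with a steel plug 11 mm wide on top up to 122 mm. About 0.09 kg, round, so its yaw is of no matter
- electrode_tip (a point): centre of the electrode's tip (lower end)
- electrode_head (a point): point on the electrode's axis 106 mm above the tip, a good height to grip the head: there the fingertips may reach 20 mm lower and still stay above the nut when the electrode is seated
- temp_probe: temperature probe, to be left alone: a steel rod 8 mm in diameter with a white head only 13 mm in diameter, 107 mm long; stands upright in the rack's other end hole; origin at its lower end
- tube_rack: tube rack 50 x 170 x 74 mm, loose on the worktop; origin at the centre of its underside, y along its length, z up. Its floor is 8 mm and its hole plate about 68 mm above the worktop. The end holes are 16 mm wide, at y = +62 and -62 mm; electrode and probe stand in these, which in which varies. Two test tubes, 106 mm high, stand at y = +12 and -12 mm: let the fingers close along the rack's x
- flow_cell: flow cell, bolted down: grey metal foot 98 x 80 x 12 mm, clear round block 58 mm in diameter with two grey hose barbs at its sides along y, steel neck; origin at the centre of its underside, z up. The bore is 14.4 mm in diameter and coaxial with the nut
- nut_mouth (a point): centre of the top face of the clamp nut, 98 mm above the worktop, on the axis of the bore. The nut is a knurled steel ring 40 mm in diameter and 24 mm high (74 to 98 mm over the worktop) with a cone-shaped lead-in, 24 mm wide at the top and 15 mm at the bottom. The seated electrode stands 38 mm out of it. It is captive: it turns in place (clockwise as seen from above tightens) while it draws the collet into its taper, and stays where it is left
- seat_centre (a point): centre of the seat at the bottom of the bore, 84 mm below the mouth of the nut, where the tip of the electrode comes to rest; do not press on it with more than 25 N
- collet_jaw0: the first of the three brass jaws of the collet with its guide, inside the nut, 10 to 21 mm below its top; the pose is that of the fixed guide (origin on the bore's axis 76 mm above the worktop, jaw at +x) and does not tell how far the jaw is in. The jaws slide in 2 mm per radian of the nut; they stand 14.4 to 20 mm apart at the start. A good grip is 15 to 45 N at each jaw; over 60 N crushes the shank
- collet_jaw1: the second jaw, 120 degrees on. How it feels: the nut turned freely drags with about 0.38 N m; the jaws meet the shank after 0.6 to 2 rad (it differs every time); from there the moment rises by about 0.5 N m per radian. Read at rest between small turns the drag partly springs back, but the rise still shows. Stop at a rise of 0.12 to 0.25 N m; the electrode then resists a 10 N pull
- collet_jaw2: the third jaw, 240 degrees on
- beaker_near: bystander: small glass beaker, about 60 mm wide and 69 mm high, behind the work
- timer: bystander: white bench timer 63 x 63 x 21 mm, near the front edge
- label_tape: bystander: roll of label tape, 68 mm wide, 18 mm high
- dish: bystander: glass dish, 85 mm wide, 36 mm high
- screw_cap: bystander: black screw cap, 45 mm wide, 15 mm high
- cell_seat: the steel seat disc at the bottom of the flow cell's bore, 14 mm in diameter; its top is at seat_centre
There are look-alikes about, which are no part of the job. Leave any turquoise look-alike of the electrode alone.

How it is judged:
By the outcome, as a careful person would: the job done as asked, in the order asked, and still so for the second after the job is handed in, with the robot touching nothing.
It also fails if it takes over 64 s, if anything falls off the work surface, if the arm or the gripper's body presses on something with over 40 N, if the wrist force passes 120 N, or if a joint passes its speed limit or range.

## Working session

There is one attempt and no reset: what is moved stays moved. The work goes in short steps, Python scripts to look and compute and a tool call to move; the robot and the scene stay as the last step left them, time stands still between calls to the robot, and variables do not carry over. Pictures are saved under pics/ and viewed, about 8 in all and at most 12, crops included, and the job is handed in when it is done.

Besides the shell and the picture viewer there is one more tool, called after "Request:" as name([rows], argument=value, ...), one row to a line, values as JSON. carry_out: Moves the arm, as the interface text tells. Its arguments: {"type":"object","properties":{"travel":{"type":"array"},"twist":{"type":"array"},"fingers":{"type":"array"}},"required":["travel","twist","fingers"]}

```bash
ls; mkdir -p pics; python3 - <<'E'
from workcell import robot
import cv2,numpy as np
s=robot.get_state(); print(s)
for c in ["scene","side"]:
    im=robot.camera(c); cv2.imwrite(f"pics/{c}0.png",im["image"][:,:,::-1])
    print(c,im["rvec"],im["tvec"],im["intrinsics"])
    for q in ["electrode","electrode_head","temp_probe","tube_rack","flow_cell","nut_mouth"]:
        print(q,[(np.round(r["at"],0).tolist(),round(r["score"],2)) for r in robot.recognise(c,q)])
a=[cv2.imread(f"pics/{c}0.png") for c in ["scene","side"]]
cv2.imwrite("pics/both0.png",cv2.resize(np.vstack(a),(0,0),fx=.78,fy=.78))
E
```

```text
pics
{'time_s': 0.0, 'joints': array([ 4.34671427e-05,  2.60683789e-01, -1.39411956e-01,  1.17270564e+00,
       -1.64634486e-05,  1.57079594e+00]), 'qvel': array([-2.67199506e-04, -6.03617103e-04, -5.36893020e-04, -6.17892257e-05,
        1.00693321e-03, -1.38677907e-03]), 'effort': array([-3.22425103e-04, -4.05677426e+01,  2.53926122e+01,  1.89446745e-02,
       -4.02533055e-05,  2.61086342e-05]), 'ee_pos': array([5.24248309e+02, 1.71356741e-02, 2.07548858e+02]), 'ee_rot': array([-4.74302237e-05,  1.57280139e+00,  2.14945563e-05]), 'contact_force': array([-0.12136103,  0.17601693,  0.44466396]), 'torque': array([ 0.02009881,  0.049138  , -0.00015322]), 'finger_gap': 1.0011207041020467}
scene [ 1.9658425  -0.93705015  0.50978334] [-308.86371649  303.67785753  616.4391522 ] [[367.41953007   0.         256.18929868]
 [  0.         367.41953007 190.77010469]
 [  0.           0.           1.        ]]
electrode [([545.0, -268.0, 83.0], 0.79), ([438.0, -215.0, 106.0], 0.47)]
electrode_head [([547.0, -270.0, 79.0], 0.82), ([440.0, -211.0, 109.0], 0.58)]
temp_probe [([514.0, 184.0, 35.0], 0.69), ([468.0, -92.0, 92.0], 0.58)]
tube_rack [([445.0, -166.0, 45.0], 0.84), ([512.0, 186.0, 35.0], 0.47)]
flow_cell [([438.0, -213.0, 107.0], 0.68), ([516.0, 190.0, 37.0], 0.67)]
nut_mouth [([515.0, 188.0, 33.0], 0.92), ([358.0, 23.0, 18.0], 0.31)]
side [ 0.66983187 -2.30191746  1.55650222] [419.3626593  207.34929877 899.69395873] [[443.45898828   0.         253.43800036]
 [  0.         443.45898828 194.61990847]
 [  0.           0.           1.        ]]
electrode [([438.0, -204.0, 91.0], 0.68), ([470.0, -84.0, 98.0], 0.54), ([546.0, -262.0, 90.0], 0.46)]
electrode_head [([553.0, -262.0, 87.0], 0.62), ([439.0, -210.0, 91.0], 0.46)]
temp_probe []
tube_rack [([451.0, -136.0, 41.0], 0.7), ([514.0, 220.0, 35.0], 0.56)]
flow_cell [([511.0, 219.0, 36.0], 0.74), ([628.0, -41.0, 15.0], 0.58)]
nut_mouth [([512.0, 218.0, 30.0], 0.66)]
```

View pics/both0.png

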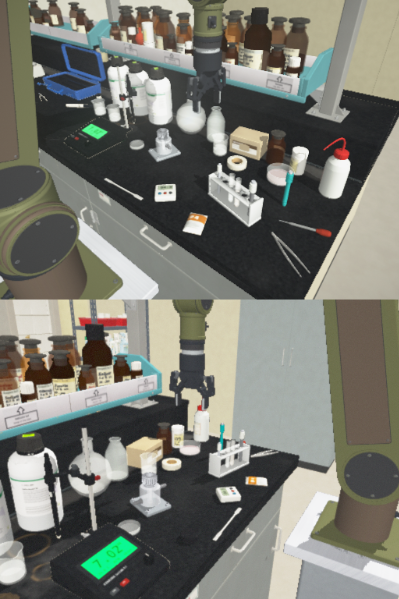

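The image shows the rack at scene px ~(300,245) and the flow cell at ~(212,187). A turquoise look-alike stands behind the rack at ~(368,240). There are two candidate white-headed rods at the rack's ends, so I'll enlarge to tell them apart.

```bash
python3 - <<'E'
import cv2,numpy as np
a=cv2.imread("pics/scene0.png");b=cv2.imread("pics/side0.png")
c1=cv2.resize(a[205:310,255:390],(540,420)[::1],interpolation=cv2.INTER_CUBIC)
c2=cv2.resize(a[160:210,175:245],(260,186))
c3=cv2.resize(b[150:250,250:330],(260,325)) 
c4=cv2.resize(b[180:290,160:225],(260,440))
L=np.zeros((600,800,3),np.uint8); L[:420,:540]=c1; L[420:586,:260]=c2[:166]; L[:325,540:]=c3
c4=cv2.resize(b[195:285,165:225],(183,275)); L[325:,540:723]=c4
cv2.imwrite("pics/crop1.png",L)
E
```

```text
(no output)
```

View pics/crop1.png

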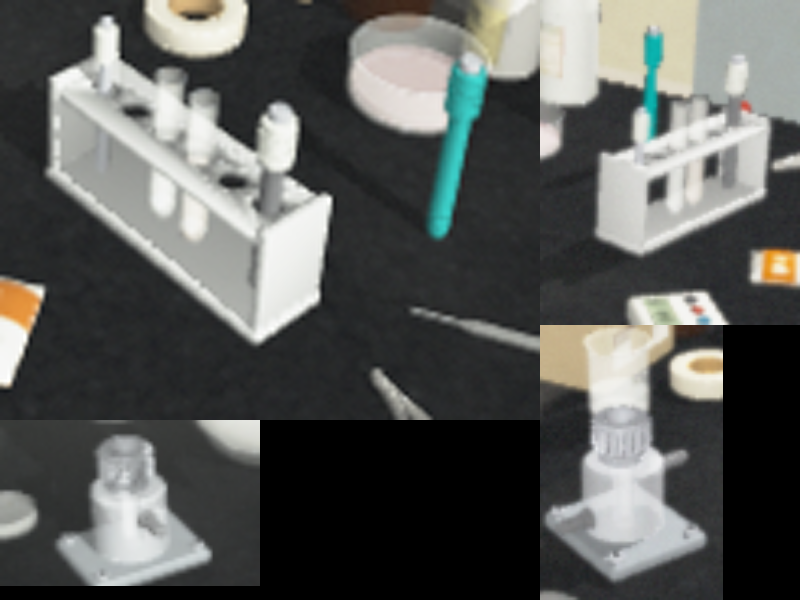

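The electrode is the right-end rod (crop px 278,140): wide white head and thick grey shank. The left rod (105,40) is the thin temperature probe, and the turquoise rod (460,110) is a look-alike outside the rack. Next I triangulate.

```bash
cat > h.py <<'E'
from workcell import robot
import cv2,numpy as np
def cam(c):
    im=robot.camera(c); R=cv2.Rodrigues(np.float64(im["rvec"]))[0]; return im,R,np.float64(im["tvec"]).ravel(),np.float64(im["intrinsics"])
def ray(R,t,K,p):
    d=R.T@np.linalg.inv(K)@[p[0],p[1],1]; return -R.T@t,d
def atz(o,d,z): return o+d*(z-o[2])/d[2]
def tri(rs):
    A=0;b=0
    for o,d in rs:
        d=d/np.linalg.norm(d);P=np.eye(3)-np.outer(d,d);A=A+P;b=b+P@o
    return np.linalg.solve(A,b)
def wristray(p):
    s=robot.get_state(); im=robot.camera("wrist"); return wr(s,im,p),im
def wr(s,im,p):
    T=np.float64(im["hand_eye"]);R=cv2.Rodrigues(np.float64(s["ee_rot"]))[0]
    d=np.linalg.inv(np.float64(im["intrinsics"]))@[p[0],p[1],1]
    return s["ee_pos"]+R@T[:3,3], R@T[:3,:3]@d
E
python3 - <<'E'
from h import *
C={c:cam(c)[1:] for c in ["scene","side"]}
for n,p,q,z in [("plug",(325.2,232),(310.9,168.5),130),("nut",(208.9,167.3),(191.2,225.1),98),("temp",(281.3,210),(281.4,184.5),115)]:
    a=ray(*C["scene"],p);b=ray(*C["side"],q)
    print(n,tri([a,b]).round(1),atz(*a,z).round(1),atz(*b,z).round(1))
s=robot.get_state();print(cv2.Rodrigues(s["ee_rot"])[0].round(2))
im=robot.camera("wrist");print(im["hand_eye"].round(2),im["intrinsics"])
E
```

```text
plug [ 440.8 -213.7  128.6] [ 442.1 -213.7  130. ] [ 436.2 -205.8  130. ]
nut [528.7 201.1  96.3] [526.6 198.8  98. ] [526.7 203.6  98. ]
temp [466.2 -90.2 113.5] [466.3 -90.6 115. ] [462.6 -84.6 115. ]
[[ 0. -0.  1.]
 [-0.  1.  0.]
 [-1. -0.  0.]]
[[   0.     -0.29    0.96 -166.93]
 [  -0.     -0.96   -0.29   72.99]
 [   1.     -0.     -0.      0.25]
 [   0.      0.      0.      1.  ]] [[283.04235102   0.         256.64940744]
 [  0.         283.04235102 191.90995385]
 [  0.           0.           1.        ]]
```

Request:
carry_out([
  [0,-43,-17],
  [0,-43,-17],
  [0,-43,-17],
  [0,-43,-17],
  [0,-41,-15],
  [0,0,0],
  [0,0,0],
  [0,0,0],
], twist=[0,0,0,0,0,0.1,0.1,0], fingers=[85,85,85,85,85,85,85,85])

```text
time_s: 1.85
ee_pos: [441.1, -220.2, 208.7]
ee_rot: [0.16, 1.561, -0.161]
contact_force: [-0.9, 0.4, -0.3]
finger_gap: 0.998
```

```bash
python3 - <<'E'
from h import *
s=robot.get_state();im=robot.camera("wrist");print(s["ee_pos"],cv2.Rodrigues(s["ee_rot"])[0].round(3),s["joints"].round(2),s["torque"],s["contact_force"])
np.save("s1.npy",s,allow_pickle=True)
cv2.imwrite("pics/w1.png",im["image"][:,:,::-1])
for q in ["electrode_head","temp_probe","tube_rack"]:
    print(q,[(np.round(r["at"],0).tolist(),round(r["score"],2)) for r in robot.recognise("wrist",q)])
E
```

```text
[ 441.08451947 -220.1983706   208.70029331] [[ 0.003  0.203  0.979]
 [-0.001  0.979 -0.203]
 [-1.    -0.001  0.003]] [-0.46  0.2  -0.21  1.15  0.    1.31] [ 0.03408794 -0.02834037 -0.01976264] [-0.89383493  0.43050268 -0.30794156]
electrode_head [([443.0, -205.0, 124.0], 0.9), ([548.0, -259.0, 100.0], 0.61)]
temp_probe [([469.0, -90.0, 109.0], 0.75)]
tube_rack [([461.0, -142.0, 71.0], 0.57)]
```

View pics/w1.png

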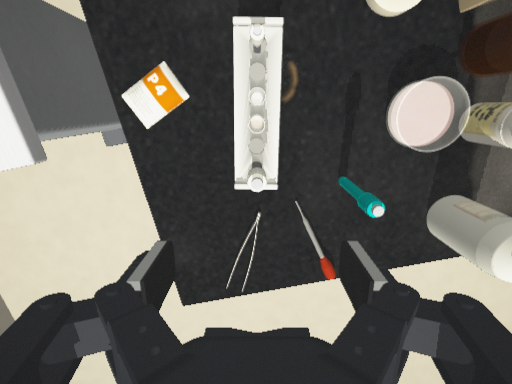

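The wrist view shows the rack aligned with the image columns, with the electrode plug at px ~(257,183), the temp probe at (257,32) and the turquoise look-alike clear at (376,210).

```bash
python3 - <<'E'
from h import *
s=robot.get_state();im=robot.camera("wrist")
g=cv2.cvtColor(im["image"],cv2.COLOR_RGB2GRAY); 
R=cv2.Rodrigues(s["ee_rot"])[0]
for n,p,z in [("plug",(257,183),130),("temp",(257,32),115),("rack1",(234,185),70),("rack2",(278,185),70)]:
    X=atz(*wr(s,im,p),z);print(n,X.round(1),"tool",(R.T@(X-s["ee_pos"])).round(1))
c=im["image"][160:200,230:290,::-1];cv2.imwrite("pics/c2.png",cv2.resize(c,(600,400),interpolation=cv2.INTER_CUBIC))
E
```

```text
plug [ 443.5 -213.   130. ] tool [78.7  7.   0.6]
temp [468.7 -91.3 115. ] tool [ 93.6 131.4   0.6]
rack1 [ 414.8 -225.9   70. ] tool [138.6 -11.4 -25.1]
rack2 [ 463. -236.   70.] tool [138.8 -11.4  24.1]
```

View pics/c2.png

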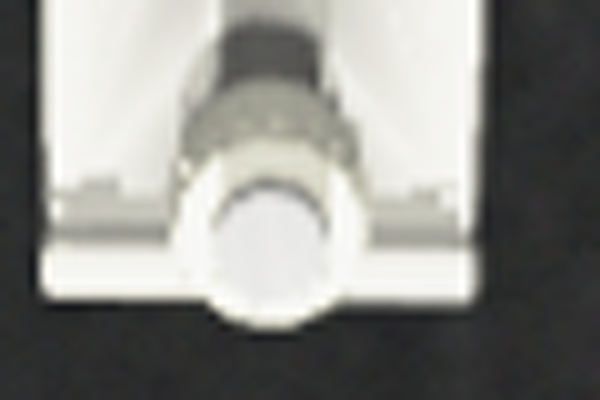

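Request:
carry_out([
  [0,6,0.5],
  [20,0,0],
  [20,0,0],
  [20,0,0],
  [20,0,0],
  [15,0,0],
  [0,0,0],
], twist=[0,0,0,0,0,0,0], fingers=[85,85,85,85,85,85,85])

```text
time_s: 2.98
ee_pos: [445.4, -210.7, 111.7]
ee_rot: [0.154, 1.56, -0.155]
contact_force: [0.3, -0.0, 0.4]
finger_gap: 0.998
```

```bash
python3 - <<'E'
from h import *
s=robot.get_state();im=robot.camera("wrist");print(s["ee_pos"],s["contact_force"])
cv2.imwrite("pics/w3.png",im["image"][:,:,::-1])
R=cv2.Rodrigues(s["ee_rot"])[0]
print([(r["at"].round(1) if hasattr(r["at"],'round') else r["at"],r["score"], (R.T@(np.array(r["at"])-s["ee_pos"])).round(1)) for r in robot.recognise("wrist","electrode_head")])
print(R.round(4))
for u in (0,):
  for z in (-21,): # plug top tool x offset relative: z=130
    T=im["hand_eye"]; Xt=R.T@np.array([0,0,130-s["ee_pos"][2]]); c=np.linalg.inv(T)@np.r_[Xt,1]; p=im["intrinsics"]@c[:3]; print("axis px at plug top",p[:2]/p[2])
E
```

```text
[ 445.40409338 -210.65933177  111.71663007] [ 0.33779384 -0.03665758  0.40639132]
[([444.6, -206.9, 119.8], 0.58, array([-8.1,  3.5, -1.5]))]
[[ 5.400e-03  1.959e-01  9.806e-01]
 [-9.000e-04  9.806e-01 -1.959e-01]
 [-1.000e+00  2.000e-04  5.500e-03]]
axis px at plug top [256.31133877 238.37779303]
```

View pics/w3.png

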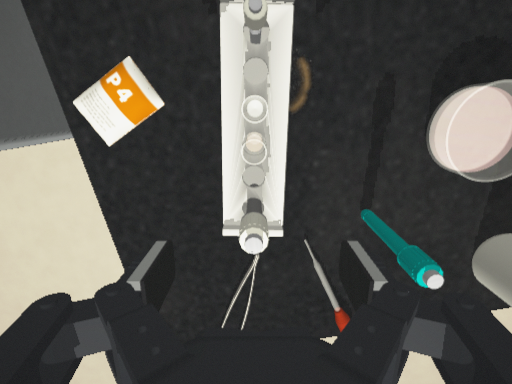

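Plug at px (254,242), TCP axis at (256,238): small correction, then close.

Request:
carry_out([
  [1,-2,-1],
  [0,0,0],
  [0,0,0],
  [0,0,0],
  [0,0,0],
  [0,0,0],
  [0,0,0],
  [0,0,0],
], twist=[0,0,0,0,0,0,0,0], fingers=[85,85,50,35,25,10,10,10])

```text
time_s: 4.08
ee_pos: [446.7, -213.9, 114.2]
ee_rot: [0.153, 1.553, -0.157]
contact_force: [-0.0, -0.7, 0.5]
finger_gap: 0.118
```

```bash
python3 - <<'E'
from h import *
s=robot.get_state();print(s)
E
```

```text
{'time_s': 4.075, 'joints': array([-0.44774705,  0.26226608, -0.39469236,  0.90162477,  0.00160742,
        1.32035603]), 'qvel': array([-0.00106324, -0.00103276, -0.00056264,  0.00034953,  0.0015858 ,
        0.00080079]), 'effort': array([-2.44789902e-03, -3.83528209e+01,  2.30803943e+01, -1.09153509e-01,
        5.84163252e-03,  1.05863836e-05]), 'ee_pos': array([ 446.67067018, -213.91456239,  114.17329599]), 'ee_rot': array([ 0.15256067,  1.55320385, -0.15674867]), 'contact_force': array([-0.02187974, -0.72116484,  0.50501969]), 'torque': array([-0.01375753,  0.06023075,  0.00671689]), 'finger_gap': 0.11772217687075583}
```

Gap reads 10 mm, not the expected 18. I'll look before doing anything.

```bash
python3 - <<'E'
from h import *
im=robot.camera("wrist")["image"];s=robot.camera("side")["image"];c=robot.camera("scene")["image"]
A=cv2.resize(im[180:384,120:400],(800,583))[:330]
A=cv2.resize(im[190:340,150:360],(420,300),interpolation=cv2.INTER_CUBIC)
B=cv2.resize(s[130:255,250:350],(380,475),interpolation=cv2.INTER_CUBIC)
D=cv2.resize(c[190:310,255:395],(420,300),interpolation=cv2.INTER_CUBIC)
L=np.zeros((600,800,3),np.uint8);L[:300,:420]=A;L[300:,:420]=D;L[:475,420:]=B
cv2.imwrite("pics/g4.png",L[:,:,::-1])
E
```

```text
(no output)
```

View pics/g4.png

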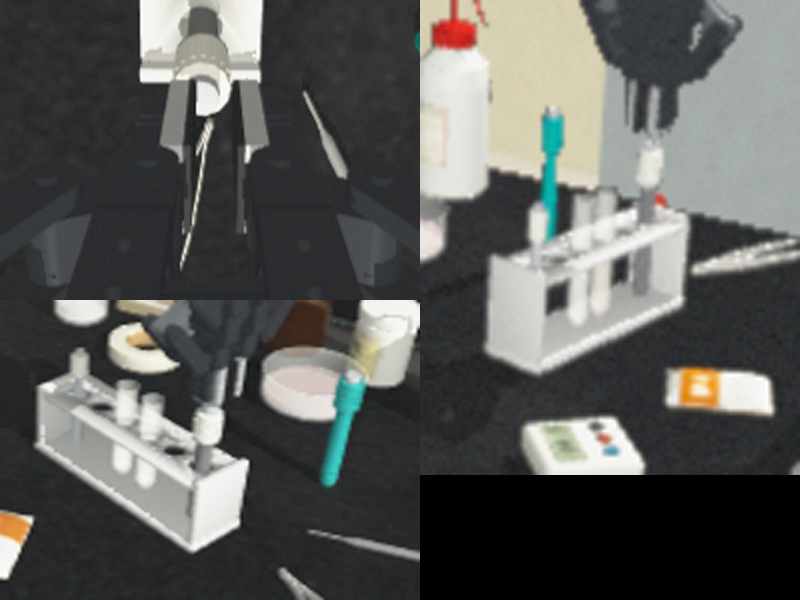

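```bash
python3 - <<'E'
from h import *
s=robot.get_state();R=cv2.Rodrigues(s["ee_rot"])[0];print(s["ee_pos"],s["time_s"])
C={c:cam(c) for c in ["scene","side"]}
im=robot.camera("wrist")
for n,X in [("tip",np.array([14,0,5.])),("grasp",np.array([-5,0,5.]))]:
    W=s["ee_pos"]+R@X
    for c in C:
        _,Rc,t,K=C[c];p=K@(Rc@W+t);print(n,c,(p[:2]/p[2]).round(1))
    p=im["intrinsics"]@(np.linalg.inv(im["hand_eye"])@np.r_[X,1])[:3];print(n,"wrist",(p[:2]/p[2]).round(1))
for n,W in [("plugtop",np.array([443.5,-213,130]))]:
    for c in C:
        _,Rc,t,K=C[c];p=K@(Rc@W+t);print(n,c,(p[:2]/p[2]).round(1))
    p=im["intrinsics"]@(np.linalg.inv(im["hand_eye"])@np.r_[R.T@(W-s["ee_pos"]),1])[:3];print(n,"wrist",(p[:2]/p[2]).round(1))
D=C["scene"][0]["image"][180:260,285:365];B=C["side"][0]["image"][120:200,270:350];W=im["image"][190:270,215:295]
f=lambda a:cv2.resize(a,(390,390),interpolation=cv2.INTER_NEAREST)
L=np.hstack([f(D),f(B)]);cv2.imwrite("pics/g5.png",L[:,:,::-1])
E
```

```text
[ 446.68869027 -213.9244053   114.18642935] 4.225
tip scene [326.8 241.5]
tip side [306.4 176.6]
tip wrist [263.5 217.4]
grasp scene [327.6 234.2]
grasp side [307.  170.2]
grasp wrist [264.2 228.8]
plugtop scene [325.2 231.5]
plugtop side [309.6 167.3]
plugtop wrist [250.8 236.1]
```

View pics/g5.png

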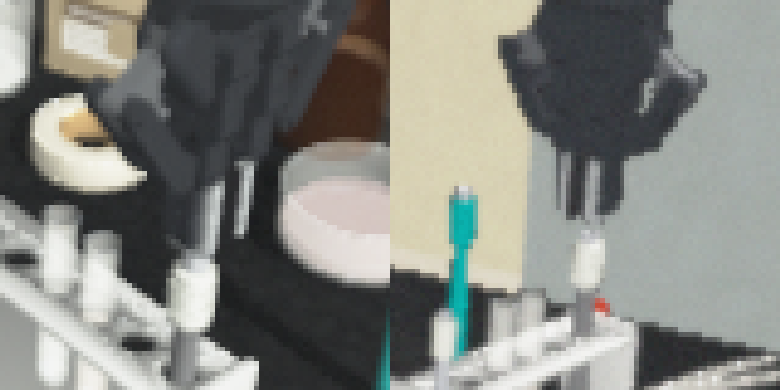

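All three cameras agree that the real fingertips are about 40 mm higher than the TCP figures suggest: they are just above the plug (side px ~(311,164)) and nothing is held. I'll open, then descend in steps, watching force.

Request:
carry_out([
  [0,0,0],
  [0,0,0],
  [0,0,0],
  [0,0,0],
  [10,0,0],
  [10,0,0],
  [10,0,0],
  [0,0,0],
], twist=[0,0,0,0,0,0,0,0], fingers=[85,85,85,85,85,85,85,85])

```text
time_s: 5.38
ee_pos: [446.4, -213.7, 81.3]
ee_rot: [0.153, 1.555, -0.156]
contact_force: [-0.4, 0.1, 0.9]
finger_gap: 0.991
```

```bash
python3 - <<'E'
from h import *
s=robot.get_state();R=cv2.Rodrigues(s["ee_rot"])[0];print(s["ee_pos"],s["ee_rot"],s["contact_force"])
C={c:cam(c) for c in ["scene","side"]};im=robot.camera("wrist")
f=lambda a:cv2.resize(a,(390,390),interpolation=cv2.INTER_CUBIC)
D=C["scene"][0]["image"][180:280,275:375];B=C["side"][0]["image"][120:220,260:360]
L=np.zeros((600,800,3),np.uint8)
L[:390,:390]=f(D);L[:390,390:780]=f(B)
W=im["image"][190:345,100:412];L[390:600,:423]=cv2.resize(W,(423,210))
cv2.imwrite("pics/g6.png",L[:,:,::-1])
E
```

```text
[ 446.3955883  -213.71513908   81.32731216] [ 0.1529592   1.55460971 -0.15638752] [-0.43046906  0.11838544  0.87233785]
```

View pics/g6.png

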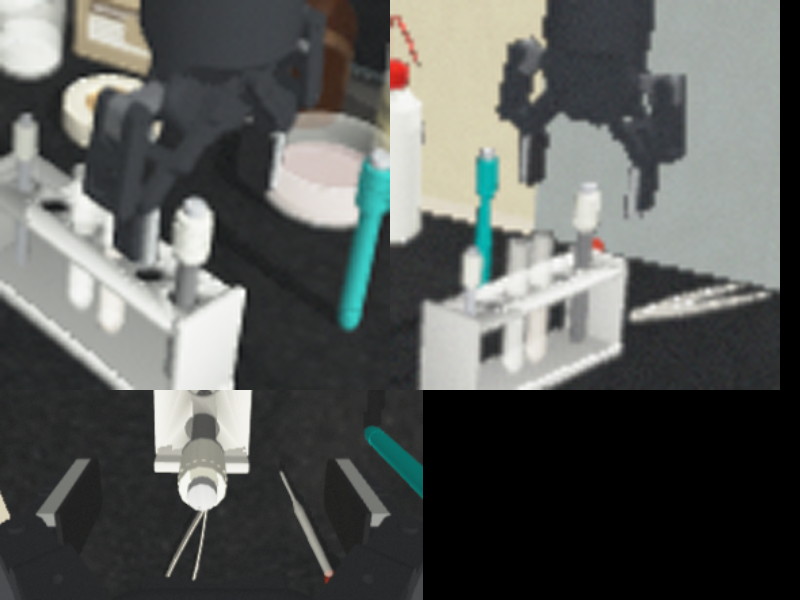

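Side view: the open fingertips average z≈120, at the top of the electrode head. Wrist view: plug at px (250,265), pads' midline at 258. So I need about 3 mm along −z and 10 mm further down before closing.

Request:
carry_out([
  [5,1,-3],
  [6,0,0],
  [0,0,0],
  [0,0,0],
  [0,0,0],
  [0,0,0],
  [0,0,0],
  [0,0,0],
  [0,0,0],
], twist=[0,0,0,0,0,0,0,0,0], fingers=[85,85,50,35,25,10,10,10,10])

```text
time_s: 6.65
ee_pos: [444.6, -212.8, 71.9]
ee_rot: [0.152, 1.552, -0.158]
contact_force: [-1.2, 0.6, 0.9]
finger_gap: 0.191
```

```bash
python3 - <<'E'
from h import *
s=robot.get_state();print(s["ee_pos"],s["ee_rot"],s["contact_force"],s["torque"],s["finger_gap"]*85.4)
E
```

```text
[ 444.62426178 -212.81225573   71.85898368] [ 0.1517891   1.55176034 -0.15761099] [-1.23703979  0.6044993   0.9459356 ] [ 0.00879028  0.2268366  -0.00266087] 16.30765762480825
```

Gripped (16.3 mm on the 18 mm head). Lifting straight up.

Request:
carry_out([
  [-8,0,0],
  [-15,0,0],
  [-18,0,0],
  [-18,0,0],
  [-18,0,0],
  [-18,0,0],
  [-18,0,0],
  [-18,0,0],
  [0,0,0],
], twist=[0,0,0,0,0,0,0,0,0], fingers=[10,10,10,10,10,10,10,10,10])

```text
time_s: 7.78
ee_pos: [444.8, -212.6, 210.2]
ee_rot: [0.151, 1.546, -0.158]
contact_force: [0.2, 0.1, -0.9]
finger_gap: 0.192
```

```bash
python3 - <<'E'
from h import *
s=robot.get_state();R=cv2.Rodrigues(s["ee_rot"])[0];print(s["ee_pos"],R.round(4).tolist(),s["contact_force"],s["finger_gap"]*85.4,s["joints"].round(2))
im=robot.camera("wrist")
for q in ["electrode","electrode_tip","electrode_head","temp_probe"]:
    for r in robot.recognise("wrist",q)[:2]: print(q,np.round(r["at"],1),r["score"])
for c in ["scene","side"]:
    robot.camera(c)
    for q in ["electrode","electrode_tip","nut_mouth","flow_cell"]:
        for r in robot.recognise(c,q)[:3]: print(c,q,np.round(r["at"],1),round(r["score"],2))
E
```

```text
[ 444.79675591 -212.60067823  210.17508482] [[0.0182, 0.1959, 0.9805], [-0.0063, 0.9806, -0.1958], [-0.9998, -0.0026, 0.0191]] [ 0.21067145  0.11122936 -0.93895327] 16.369124049923016 [-0.45  0.19 -0.23  1.13  0.    1.32]
electrode [ 443.2 -203.   252.6] 0.79
electrode [ 548.7 -260.2  101.1] 0.57
electrode_tip [ 545.3 -257.1  103.3] 0.62
electrode_tip [ 661.6 -198.3   12.9] 0.38
electrode_head [ 548.4 -264.4   95.3] 0.63
temp_probe [465.7 -87.9 109.6] 0.51
temp_probe [ 444.1 -205.4  252.6] 0.49
scene electrode [ 547.4 -267.    81.7] 0.68
scene electrode [464.9 -91.6  90. ] 0.61
scene electrode [ 438.7 -215.7  199.7] 0.55
scene electrode_tip [ 546.1 -267.7   79.3] 0.89
scene electrode_tip [ 438.9 -214.3  202.6] 0.7
scene nut_mouth [513.7 186.4  35.8] 0.73
scene flow_cell [516.8 188.5  36. ] 0.65
side electrode [ 546.2 -261.2   86.9] 0.58
side electrode [ 438.2 -203.9  203.5] 0.56
side electrode_tip [ 443.  -206.   205.6] 0.68
side nut_mouth [513.4 219.4  32.3] 0.97
side flow_cell [511.3 218.7  36.2] 0.94
```

Request:
carry_out([
  [0,25,0],
  [0,45,0],
  [0,50,0],
  [0,50,0],
  [0,50,0],
  [0,50,0],
  [0,50,0],
  [0,45,0],
  [0,25,0],
  [0,0,0],
], twist=[0,0,0,0,0,0,0,0,0,0], fingers=[10,10,10,10,10,10,10,10,10,10])

```text
time_s: 9.78
ee_pos: [525.6, 181.9, 208.2]
ee_rot: [0.154, 1.544, -0.159]
contact_force: [0.1, -0.3, -0.7]
finger_gap: 0.19
```

```bash
python3 - <<'E'
from h import *
s=robot.get_state();R=cv2.Rodrigues(s["ee_rot"])[0];print(s["ee_pos"],R.round(4).tolist(),s["contact_force"],s["finger_gap"]*85.4,s["joints"].round(2))
C={c:cam(c) for c in ["scene","side"]};im=robot.camera("wrist")
L=np.zeros((600,800,3),np.uint8)
f=lambda a,sz:cv2.resize(a,sz,interpolation=cv2.INTER_CUBIC)
L[:400,:300]=f(C["scene"][0]["image"][110:210,170:245],(300,400))
L[:400,300:600]=f(C["side"][0]["image"][150:250,155:230],(300,400))
L[400:600,:267]=f(im["image"][100:300,120:387],(267,200))
cv2.imwrite("pics/w7.png",im["image"][:,:,::-1])
cv2.imwrite("pics/g7.png",L[:,:,::-1])
E
```

```text
[525.60986785 181.87422657 208.15590415] [[0.0203, 0.1987, 0.9799], [-0.0054, 0.9801, -0.1986], [-0.9998, -0.0013, 0.021]] [ 0.06769246 -0.26874884 -0.68227316] 16.22184550333274 [ 0.34  0.3  -0.08  1.17 -0.01  2.11]
```

View pics/g7.png

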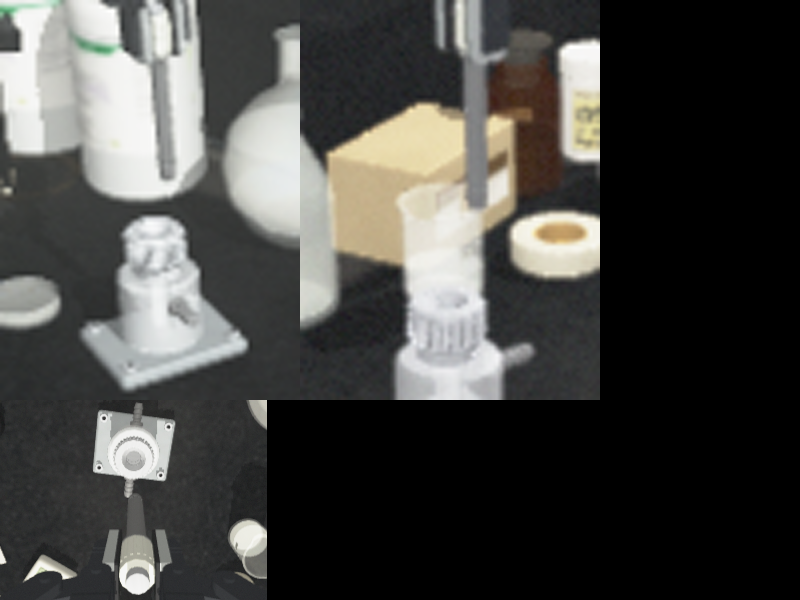

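In the scene view the electrode tip is at px (212,154) and the nut mouth at (209,167.5). In the side view they are at (199.5,201) and (192.5,224.5). The electrode hangs straight and needs to move along +y. Triangulating both the same way.

```bash
python3 - <<'E'
from h import *
s=robot.get_state();R=cv2.Rodrigues(s["ee_rot"])[0]
C={c:cam(c)[1:] for c in ["scene","side"]};im=robot.camera("wrist")
N=tri([ray(*C["scene"],(208.75,167.5)),ray(*C["side"],(192.5,224.5))]);T=tri([ray(*C["scene"],(212,154)),ray(*C["side"],(199.5,201.2))])
print("nut",N,atz(*ray(*C["scene"],(208.75,167.5)),98),atz(*ray(*C["side"],(192.5,224.5)),98))
print("tip",T,"tcp+axis to that z",s["ee_pos"]+R[:,0]*(s["ee_pos"][2]-T[2]))
print("tool shift",R.T@(N-T))
W=atz(*wr(s,im,(253,158)),98);print("wrist nut",W,"rel tcp",R.T@(W-s["ee_pos"]))
# wrist tilt-robust: hough circle on nut
g=cv2.cvtColor(im["image"],cv2.COLOR_RGB2GRAY)
cv2.imwrite("pics/wn.png",cv2.resize(im["image"][100:215,200:315,::-1],(575,575),interpolation=cv2.INTER_CUBIC))
E
```

```text
nut [526.51587856 199.24280172  97.47029947] [525.49694851 198.27208211  98.        ] [526.19459329 199.8032337   98.        ]
tip [522.83634884 178.45868737 146.22394485] tcp+axis to that z [526.15879316 178.9691219  146.23707814]
tool shift [48.68333137 21.2096349  -1.58774051]
wrist nut [528.71357031 202.94325961  98.        ] rel tcp [110.19653069  24.10573218  -3.32227487]
```

View pics/wn.png

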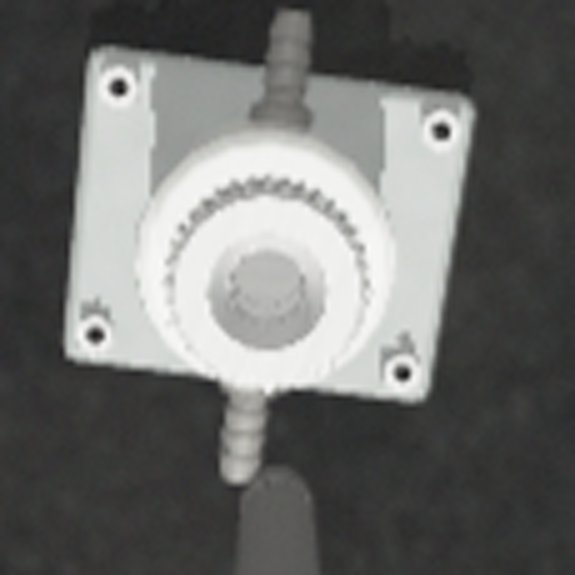

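Wrist crop: nut mouth at px (253.4,158.4), electrode foot edge at (255,194). The wrist camera gives a shift of about 25 mm in y and the external cameras about 21, so I move 24 and come down, stopping above the nut to check.

Request:
carry_out([
  [0,14,-1],
  [0,10,-1],
  [12,0,0],
  [14,0,0],
  [8,0,0],
  [0,0,0],
], twist=[0,0,0,0,0,0], fingers=[10,10,10,10,10,10])

```text
time_s: 10.82
ee_pos: [528.2, 202.7, 171.2]
ee_rot: [0.158, 1.546, -0.165]
contact_force: [0.7, -0.7, -0.4]
finger_gap: 0.19
```

```bash
python3 - <<'E'
from h import *
s=robot.get_state();R=cv2.Rodrigues(s["ee_rot"])[0];print(s["ee_pos"],R.round(4).tolist(),s["contact_force"],s["torque"],s["finger_gap"]*85.4,s["joints"].round(2))
C={c:cam(c) for c in ["scene","side"]};im=robot.camera("wrist")
L=np.zeros((600,800,3),np.uint8)
f=lambda a,sz:cv2.resize(a,sz,interpolation=cv2.INTER_CUBIC)
L[:300,:400]=f(C["scene"][0]["image"][140:185,180:240],(400,300))
L[300:,:400]=f(C["side"][0]["image"][195:240,165:225],(400,300))
L[:400,400:]=f(im["image"][130:230,210:310],(400,400))
cv2.imwrite("pics/g8.png",L[:,:,::-1])
E
```

```text
[528.16084524 202.73047743 171.19814718] [[0.0182, 0.2049, 0.9786], [-0.0068, 0.9788, -0.2048], [-0.9998, -0.0029, 0.0192]] [ 0.73102346 -0.74290351 -0.36531247] [ 0.02078141  0.03755531 -0.00011395] 16.218232219018 [ 0.37  0.34 -0.13  1.09 -0.01  2.15]
```

View pics/g8.png

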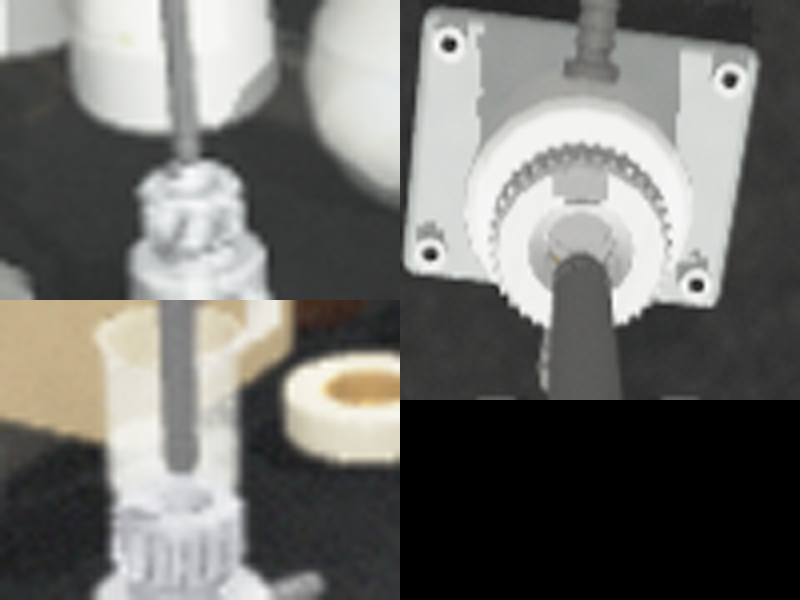

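Wrist view: foot edge at crop (580,252), projecting onto the mouth centre (580,255) when lowered. The side and scene views also show it centred to about 1 mm. Going in vertically, watching force.

Request:
carry_out([
  [6,0,-0.1],
  [6,0,-0.1],
  [6,0,-0.1],
  [6,0,-0.1],
  [6,0,-0.1],
  [0,0,0],
], twist=[0,0,0,0,0,0], fingers=[10,10,10,10,10,10])

```text
time_s: 11.72
ee_pos: [529.8, 203.1, 141.1]
ee_rot: [0.159, 1.542, -0.164]
contact_force: [-0.4, 0.5, -0.0]
finger_gap: 0.188
```

```bash
cat > st.py <<'E'
from h import *
s=robot.get_state();R=cv2.Rodrigues(s["ee_rot"])[0]
print("pos",s["ee_pos"].round(1),"toolx",R[:,0].round(4),"F",s["contact_force"].round(2),"M",s["torque"].round(3),"gap",round(s["finger_gap"]*85.4,2),"j",s["joints"].round(2),"t",s["time_s"])
print("tool F",(R.T@s["contact_force"]).round(2),"M",(R.T@s["torque"]).round(3))
E
python3 st.py
```

```text
pos [529.8 203.1 141.1] toolx [ 0.0218 -0.0053 -0.9997] F [-0.39  0.53 -0.02] M [ 0.022  0.067 -0.012] gap 16.03 j [ 0.37  0.35 -0.18  1.02 -0.01  2.15] t 11.725
tool F [ 0.01  0.44 -0.49] M [0.012 0.07  0.008]
```

Request:
carry_out([
  [2,-0.3,-1.2],
  [6,0,-0.3],
  [6,0,-0.3],
  [6,0,-0.3],
  [6,0,-0.3],
  [0,0,0],
], twist=[0,0,0,0,0,0], fingers=[10,10,10,10,10,10])

```text
time_s: 12.48
ee_pos: [528.2, 203.4, 113.4]
ee_rot: [0.16, 1.542, -0.164]
contact_force: [-0.3, 0.2, -1.4]
finger_gap: 0.192
```

```bash
python3 st.py
```

```text
pos [528.2 203.4 113.4] toolx [ 0.0226 -0.0049 -0.9997] F [-0.34  0.18 -1.45] M [ 0.054 -0.003 -0.041] gap 16.36 j [ 0.38  0.37 -0.23  0.95 -0.01  2.15] t 12.475
tool F [ 1.44  0.11 -0.4 ] M [0.042 0.008 0.053]
```

Request:
carry_out([
  [6,-0.2,-0.2],
  [6,0,-0.2],
  [6,0,-0.2],
  [6,0,-0.2],
  [0,0,0],
], twist=[0,0,0,0,0], fingers=[10,10,10,10,10])

```text
time_s: 13.1
ee_pos: [528.3, 203.5, 87.9]
ee_rot: [0.16, 1.541, -0.163]
contact_force: [0.9, -0.4, -0.5]
finger_gap: 0.19
```

```bash
python3 st.py
```

```text
pos [528.3 203.5  87.9] toolx [ 0.0234 -0.0045 -0.9997] F [ 0.94 -0.36 -0.5 ] M [ 0.016 -0.058  0.011] gap 16.24 j [ 0.38  0.39 -0.28  0.88 -0.01  2.15] t 13.1
tool F [ 0.53 -0.16  0.98] M [-0.01  -0.054  0.028]
```

Tip about 10 mm above the seat. Approaching in small steps now.

Request:
carry_out([
  [3,0,-0.1],
  [3,0,-0.1],
  [1.5,0,0],
  [0,0,0],
], twist=[0,0,0,0], fingers=[10,10,10,10])

```text
time_s: 13.6
ee_pos: [528.5, 203.5, 80.1]
ee_rot: [0.16, 1.541, -0.163]
contact_force: [0.2, -0.6, -0.9]
finger_gap: 0.191
```

Request:
carry_out([
  [1,0,0],
  [0,0,0],
], twist=[0,0], fingers=[10,10])

```text
time_s: 13.85
ee_pos: [528.5, 203.5, 79.1]
ee_rot: [0.16, 1.541, -0.163]
contact_force: [-0.3, -0.4, -0.7]
finger_gap: 0.195
```

```bash
python3 st.py
```

```text
pos [528.5 203.5  79.1] toolx [ 0.0238 -0.0044 -0.9997] F [-0.29 -0.43 -0.66] M [ 0.087 -0.05  -0.031] gap 16.64 j [ 0.38  0.4  -0.29  0.86 -0.01  2.15] t 13.85
tool F [ 0.65 -0.48 -0.21] M [ 0.034 -0.031  0.095]
```

Request:
carry_out([
  [0.7,0,0],
  [0,0,0],
], twist=[0,0], fingers=[10,10])

```text
time_s: 14.1
ee_pos: [528.5, 203.5, 78.5]
ee_rot: [0.16, 1.541, -0.163]
contact_force: [0.8, 0.2, -1.2]
finger_gap: 0.19
```

Request:
carry_out([
  [0.7,0,0],
  [0,0,0],
], twist=[0,0], fingers=[10,10])

```text
time_s: 14.35
ee_pos: [528.5, 203.5, 78.0]
ee_rot: [0.16, 1.54, -0.163]
contact_force: [0.0, 0.3, -0.7]
finger_gap: 0.193
```

Request:
carry_out([
  [0.7,0,0],
  [0,0,0],
], twist=[0,0], fingers=[10,10])

```text
time_s: 14.6
ee_pos: [528.7, 203.6, 78.0]
ee_rot: [0.161, 1.54, -0.163]
contact_force: [0.2, -1.3, -0.4]
finger_gap: 0.19
```

Request:
carry_out([
  [1,0,0],
], twist=[0], fingers=[10])

```text
time_s: 14.72
ee_pos: [529.0, 203.8, 77.8]
ee_rot: [0.161, 1.539, -0.162]
contact_force: [-2.5, 0.1, 9.9]
finger_gap: 0.192
```

Request:
carry_out([
  [1,0,0],
], twist=[0], fingers=[10])

```text
time_s: 14.85
ee_pos: [529.0, 204.0, 77.9]
ee_rot: [0.161, 1.539, -0.162]
contact_force: [-3.2, -0.6, 8.1]
finger_gap: 0.189
```

Seat contact is clear: z holds at 77.9 with about 10 N upward. Release, then wind the wrist back for the nut.

Request:
carry_out([
  [0,0,0],
  [0,0,0],
  [0,0,0],
  [0,0,0],
], twist=[0,0,0,0], fingers=[60,60,60,60])

```text
time_s: 15.35
ee_pos: [528.9, 203.8, 77.1]
ee_rot: [0.161, 1.539, -0.162]
contact_force: [-0.4, 0.4, -0.7]
finger_gap: 0.703
```

Request:
carry_out([
  [0,0,0],
  [0,0,0],
  [0,0,0],
  [0,0,0],
  [0,0,0],
  [0,0,0],
  [0,0,0],
  [0,0,0],
  [0,0,0],
  [0,0,0],
], twist=[-0.18,-0.18,-0.18,-0.18,-0.18,-0.18,-0.18,-0.18,-0.18,-0.18], fingers=[60,60,60,60,60,60,60,60,60,60])

```text
time_s: 16.6
ee_pos: [528.2, 203.3, 75.3]
ee_rot: [-1.285, 1.156, 1.25]
contact_force: [-0.4, 0.8, 0.4]
finger_gap: 0.702
```

```bash
python3 st.py
```

```text
pos [528.2 203.3  75.3] toolx [ 0.0228 -0.0046 -0.9997] F [-0.4   0.82  0.4 ] M [0.01  0.017 0.085] gap 59.92 j [ 0.38  0.4  -0.29  0.86 -0.01  0.29] t 16.6
tool F [-0.41  0.32  0.85] M [-0.085 -0.013  0.016]
```

Request:
carry_out([
  [8,0,0],
  [8,0,0],
  [8,0,0],
  [5,0,0],
  [0,0,0],
], twist=[0,0,0,0,0], fingers=[60,60,60,60,60])

```text
time_s: 17.23
ee_pos: [528.1, 202.8, 43.1]
ee_rot: [-1.279, 1.162, 1.246]
contact_force: [0.2, -0.0, 0.1]
finger_gap: 0.701
```

```bash
python3 st.py; python3 - <<'E'
from h import *
s=robot.get_state();R=cv2.Rodrigues(s["ee_rot"])[0];print("to axis (528.9,203.8) tool",(R.T@(np.array([528.9,203.8,s["ee_pos"][2]])-s["ee_pos"])).round(2))
C={c:cam(c) for c in ["scene","side"]};im=robot.camera("wrist")
L=np.zeros((600,800,3),np.uint8)
f=lambda a,sz:cv2.resize(a,sz,interpolation=cv2.INTER_CUBIC)
L[:400,:400]=f(C["scene"][0]["image"][110:210,160:260],(400,400))
L[:400,400:]=f(C["side"][0]["image"][160:260,145:245],(400,400))
L[400:,:400]=f(im["image"][190:384,60:448],(400,200))
cv2.imwrite("pics/g9.png",L[:,:,::-1])
E
```

```text
pos [528.1 202.8  43.1] toolx [ 0.0208 -0.0054 -0.9998] F [ 0.21 -0.01  0.14] M [-0.022 -0.01  -0.029] gap 59.84 j [ 0.37  0.43 -0.34  0.78 -0.01  0.3 ] t 17.225
tool F [-0.14 -0.21 -0.03] M [ 0.029  0.023 -0.008]
to axis (528.9,203.8) tool [ 0.01 -0.84  0.9 ]
```

View pics/g9.png

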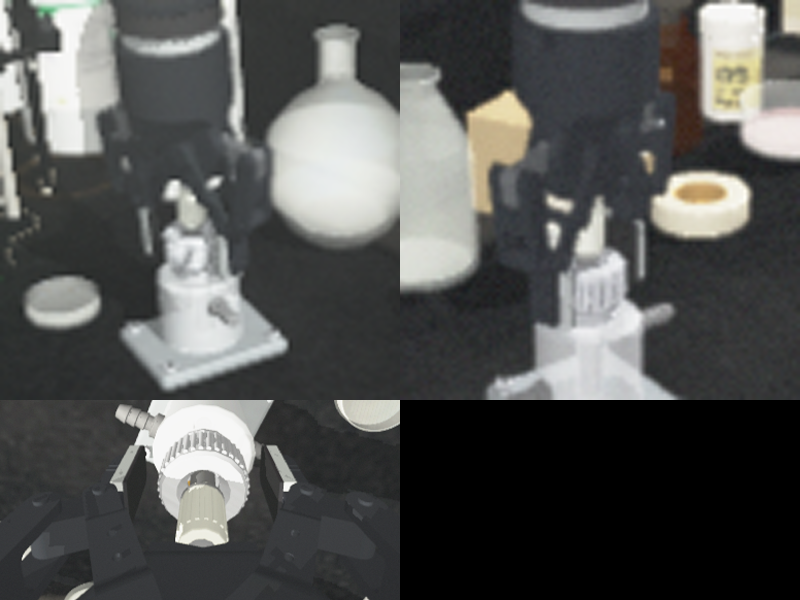

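The pads straddle the nut in all three views (wrist: nut centre col ~205, pad midline ~202), with tips about two thirds down the nut and the electrode standing in it. Closing on the nut.

Request:
carry_out([
  [2,-0.8,0.9],
  [0,0,0],
  [0,0,0],
  [0,0,0],
], twist=[0,0,0,0], fingers=[60,32,32,32])

```text
time_s: 17.88
ee_pos: [530.3, 203.3, 42.9]
ee_rot: [-1.28, 1.161, 1.243]
contact_force: [0.2, 0.6, -1.2]
finger_gap: 0.46
```

```bash
python3 st.py
```

```text
pos [530.3 203.3  42.9] toolx [ 0.0241 -0.0062 -0.9997] F [ 0.21  0.61 -1.21] M [-0.015  0.024 -0.006] gap 39.25 j [ 0.37  0.44 -0.33  0.78 -0.01  0.3 ] t 17.875
tool F [ 1.21 -0.23  0.6 ] M [0.006 0.013 0.025]
```

Request:
carry_out([
  [0,0,0],
], twist=[0.1], fingers=[32])

```text
time_s: 18.0
ee_pos: [530.3, 203.2, 42.9]
ee_rot: [-1.205, 1.208, 1.169]
contact_force: [-0.0, -1.4, 1.6]
finger_gap: 0.459
```

```bash
cat > tq.py <<'E'
from h import *
s=robot.get_state();R=cv2.Rodrigues(s["ee_rot"])[0]
c=np.arctan2(-R[1,2],R[0,2])
print("j6 %.3f yaw_cw %.3f Mz %.3f Fz %.2f F %s eff6 %.3f gap %.2f pos %s t %.2f"%(s["joints"][5],c,s["torque"][2],s["contact_force"][2],s["contact_force"].round(1),s["effort"][5],s["finger_gap"]*85.4,s["ee_pos"].round(1),s["time_s"]))
E
python3 tq.py
```

```text
j6 0.402 yaw_cw -1.544 Mz 0.378 Fz 1.64 F [-0.  -1.4  1.6] eff6 -0.401 gap 39.23 pos [530.3 203.2  42.9] t 18.00
```

Request:
carry_out([
  [0,0,0],
  [0,0,0],
], twist=[0.1,0.1], fingers=[32,32])

```text
time_s: 18.25
ee_pos: [530.2, 203.1, 42.9]
ee_rot: [-1.052, 1.295, 1.017]
contact_force: [-0.2, -1.0, 0.3]
finger_gap: 0.456
```

```bash
python3 tq.py
```

```text
j6 0.606 yaw_cw -1.339 Mz 0.447 Fz 0.30 F [-0.2 -1.   0.3] eff6 -0.275 gap 38.96 pos [530.2 203.1  42.9] t 18.25
```

Request:
carry_out([
  [0,0,0],
], twist=[0.1], fingers=[32])

```text
time_s: 18.38
ee_pos: [530.2, 203.0, 42.9]
ee_rot: [-0.975, 1.333, 0.941]
contact_force: [0.5, -0.7, 1.4]
finger_gap: 0.457
```

```bash
python3 tq.py
```

```text
j6 0.709 yaw_cw -1.237 Mz 0.406 Fz 1.36 F [ 0.5 -0.7  1.4] eff6 -0.272 gap 39.05 pos [530.2 203.   42.9] t 18.38
```

Request:
carry_out([
  [0,0,0],
], twist=[0.1], fingers=[32])

```text
time_s: 18.5
ee_pos: [530.2, 203.0, 42.9]
ee_rot: [-0.897, 1.368, 0.864]
contact_force: [-0.3, -0.8, 1.4]
finger_gap: 0.46
```

```bash
python3 tq.py
```

```text
j6 0.811 yaw_cw -1.135 Mz 0.368 Fz 1.36 F [-0.3 -0.8  1.4] eff6 -0.269 gap 39.32 pos [530.2 203.   42.9] t 18.50
```

Request:
carry_out([
  [0,0,0],
], twist=[0.1], fingers=[32])

```text
time_s: 18.62
ee_pos: [530.1, 202.9, 42.9]
ee_rot: [-0.819, 1.399, 0.787]
contact_force: [-0.1, -0.4, 1.9]
finger_gap: 0.459
```

```bash
python3 tq.py
```

```text
j6 0.913 yaw_cw -1.033 Mz 0.386 Fz 1.85 F [-0.1 -0.4  1.9] eff6 -0.266 gap 39.18 pos [530.1 202.9  42.9] t 18.62
```

Request:
carry_out([
  [0,0,0],
], twist=[0.1], fingers=[32])

```text
time_s: 18.75
ee_pos: [530.1, 202.9, 42.9]
ee_rot: [-0.74, 1.428, 0.709]
contact_force: [1.0, 0.1, 1.3]
finger_gap: 0.456
```

```bash
python3 tq.py
```

```text
j6 1.015 yaw_cw -0.931 Mz 0.373 Fz 1.31 F [1.  0.1 1.3] eff6 -0.264 gap 38.96 pos [530.1 202.9  42.9] t 18.75
```

Request:
carry_out([
  [0,0,0],
], twist=[0.1], fingers=[32])

```text
time_s: 18.88
ee_pos: [530.0, 202.8, 42.9]
ee_rot: [-0.662, 1.453, 0.631]
contact_force: [0.9, -1.0, 2.6]
finger_gap: 0.456
```

```bash
python3 tq.py
```

```text
j6 1.118 yaw_cw -0.830 Mz 0.383 Fz 2.58 F [ 0.9 -1.   2.6] eff6 -0.261 gap 38.97 pos [530.  202.8  42.9] t 18.88
```

Baseline drag is about 0.38, and the joint-6 effort is a low-noise indicator. Continuing.

Request:
carry_out([
  [0,0,0],
], twist=[0.1], fingers=[32])

```text
time_s: 19.0
ee_pos: [530.0, 202.8, 42.9]
ee_rot: [-0.582, 1.476, 0.553]
contact_force: [1.9, -0.9, 2.3]
finger_gap: 0.458
```

```bash
python3 tq.py
```

```text
j6 1.220 yaw_cw -0.728 Mz 0.379 Fz 2.34 F [ 1.9 -0.9  2.3] eff6 -0.260 gap 39.08 pos [530.  202.8  42.9] t 19.00
```

Request:
carry_out([
  [0,0,0],
], twist=[0.1], fingers=[32])

```text
time_s: 19.12
ee_pos: [529.9, 202.7, 42.9]
ee_rot: [-0.503, 1.495, 0.474]
contact_force: [1.4, -0.1, 2.3]
finger_gap: 0.458
```

```bash
python3 tq.py
```

```text
j6 1.322 yaw_cw -0.626 Mz 0.375 Fz 2.26 F [ 1.4 -0.1  2.3] eff6 -0.258 gap 39.09 pos [529.9 202.7  42.9] t 19.12
```

Request:
carry_out([
  [0,0,0],
], twist=[0.1], fingers=[32])

```text
time_s: 19.25
ee_pos: [529.9, 202.7, 42.9]
ee_rot: [-0.423, 1.511, 0.395]
contact_force: [1.4, -0.2, 1.9]
finger_gap: 0.457
```

```bash
python3 tq.py
```

```text
j6 1.425 yaw_cw -0.524 Mz 0.398 Fz 1.86 F [ 1.4 -0.2  1.9] eff6 -0.257 gap 39.03 pos [529.9 202.7  42.9] t 19.25
```

Request:
carry_out([
  [0,0,0],
], twist=[0.1], fingers=[32])

```text
time_s: 19.38
ee_pos: [529.8, 202.7, 42.9]
ee_rot: [-0.343, 1.525, 0.316]
contact_force: [1.3, -0.7, 1.6]
finger_gap: 0.458
```

```bash
python3 tq.py
```

```text
j6 1.527 yaw_cw -0.422 Mz 0.450 Fz 1.56 F [ 1.3 -0.7  1.6] eff6 -0.257 gap 39.12 pos [529.8 202.7  42.9] t 19.38
```

Request:
carry_out([
  [0,0,0],
], twist=[0.1], fingers=[32])

```text
time_s: 19.5
ee_pos: [529.8, 202.7, 42.9]
ee_rot: [-0.262, 1.535, 0.237]
contact_force: [1.2, -0.0, 3.5]
finger_gap: 0.454
```

```bash
python3 tq.py
```

```text
j6 1.629 yaw_cw -0.319 Mz 0.423 Fz 3.46 F [ 1.2 -0.   3.5] eff6 -0.257 gap 38.81 pos [529.8 202.7  42.9] t 19.50
```

Request:
carry_out([
  [0,0,0],
], twist=[0.1], fingers=[32])

```text
time_s: 19.62
ee_pos: [529.7, 202.6, 42.9]
ee_rot: [-0.182, 1.543, 0.158]
contact_force: [2.1, -1.6, 2.0]
finger_gap: 0.457
```

```bash
python3 tq.py
```

```text
j6 1.731 yaw_cw -0.217 Mz 0.420 Fz 1.99 F [ 2.1 -1.6  2. ] eff6 -0.258 gap 39.06 pos [529.7 202.6  42.9] t 19.62
```

```bash
cat > ta.py <<'E'
from h import *
m=[]
for i in range(6):
    s=robot.get_state(); m.append(s["torque"][2]); robot.camera("wrist")
print("j6 %.3f Mz mean %.3f sd %.3f eff6 %.3f t %.2f"%(s["joints"][5],np.mean(m),np.std(m),s["effort"][5],s["time_s"]),np.round(m,3))
E
python3 ta.py
```

```text
j6 1.728 Mz mean -0.174 sd 0.307 eff6 -0.335 t 19.88 [ 0.42   0.037 -0.417 -0.392 -0.311 -0.378]
```

Request:
carry_out([
  [0,0,0],
], twist=[0.1], fingers=[32])

```text
time_s: 20.05
ee_pos: [529.6, 202.7, 42.9]
ee_rot: [-0.104, 1.547, 0.083]
contact_force: [2.6, -0.4, 2.5]
finger_gap: 0.455
```

```bash
python3 ta.py
```

```text
j6 1.827 Mz mean -0.152 sd 0.267 eff6 -0.294 t 20.30 [ 0.349  0.06  -0.317 -0.349 -0.298 -0.359]
```

At rest the arm springs back through the drag (reads about −0.37), so both the moving and the rest readings can be compared. Continuing in 0.1 steps with both.

Request:
carry_out([
  [0,0,0],
], twist=[0.1], fingers=[32])

```text
time_s: 20.48
ee_pos: [529.6, 202.7, 42.9]
ee_rot: [-0.026, 1.548, 0.006]
contact_force: [1.5, -2.1, 2.3]
finger_gap: 0.462
```

```bash
python3 ta.py
```

```text
j6 1.926 Mz mean -0.137 sd 0.268 eff6 -0.282 t 20.73 [ 0.377  0.056 -0.341 -0.314 -0.344 -0.258]
```

Request:
carry_out([
  [0,0,0],
], twist=[0.1], fingers=[32])

```text
time_s: 20.9
ee_pos: [529.5, 202.8, 42.9]
ee_rot: [0.053, 1.547, -0.07]
contact_force: [1.9, -0.9, 3.5]
finger_gap: 0.457
```

```bash
python3 ta.py
```

```text
j6 2.025 Mz mean -0.141 sd 0.292 eff6 -0.283 t 21.15 [ 0.437  0.035 -0.321 -0.317 -0.383 -0.294]
```

Request:
carry_out([
  [0,0,0],
], twist=[0.1], fingers=[32])

```text
time_s: 21.32
ee_pos: [529.5, 202.8, 42.9]
ee_rot: [0.132, 1.543, -0.147]
contact_force: [1.5, -1.3, 2.7]
finger_gap: 0.457
```

```bash
python3 ta.py
```

```text
j6 2.124 Mz mean -0.125 sd 0.246 eff6 -0.270 t 21.57 [ 0.351  0.033 -0.208 -0.338 -0.319 -0.269]
```

Request:
carry_out([
  [0,0,0],
], twist=[0.1], fingers=[32])

```text
time_s: 21.75
ee_pos: [529.5, 202.9, 42.9]
ee_rot: [0.21, 1.536, -0.223]
contact_force: [4.0, -0.3, -3.4]
finger_gap: 0.46
```

```bash
python3 ta.py
```

```text
j6 2.223 Mz mean -0.070 sd 0.264 eff6 -0.229 t 22.00 [ 0.416  0.155 -0.209 -0.277 -0.226 -0.279]
```

Rest reading rising (−0.33 → −0.25) and joint effort shifting: the jaws seem to be meeting the shank at about 1.85–1.9 rad. Continuing carefully.

Request:
carry_out([
  [0,0,0],
], twist=[0.1], fingers=[32])

```text
time_s: 22.18
ee_pos: [529.6, 203.0, 42.8]
ee_rot: [0.288, 1.526, -0.299]
contact_force: [3.6, -1.4, -0.6]
finger_gap: 0.459
```

```bash
python3 ta.py
```

```text
j6 2.322 Mz mean -0.036 sd 0.270 eff6 -0.171 t 22.43 [ 0.505  0.112 -0.199 -0.227 -0.17  -0.238]
```

Request:
carry_out([
  [0,0,0],
], twist=[0.1], fingers=[32])

```text
time_s: 22.6
ee_pos: [529.6, 203.0, 42.8]
ee_rot: [0.367, 1.514, -0.375]
contact_force: [2.4, -1.8, 1.4]
finger_gap: 0.457
```

```bash
python3 ta.py
```

```text
j6 2.421 Mz mean 0.058 sd 0.286 eff6 -0.096 t 22.85 [ 0.615  0.247 -0.087 -0.161 -0.173 -0.091]
```

The rise is about 0.19–0.2 N·m by all three measures: rest moment −0.325→−0.128, moving 0.385→0.61, joint effort +0.19. That is mid-band, so I stop here, release and withdraw upward.

Request:
carry_out([
  [0,0,0],
  [0,0,0],
  [0,0,0],
  [0,0,0],
  [-5,0,0],
  [-10,0,0],
], twist=[0,0,0,0,0,0], fingers=[60,60,60,60,60,60])

```text
time_s: 23.65
ee_pos: [529.0, 203.3, 58.0]
ee_rot: [0.363, 1.514, -0.373]
contact_force: [-0.2, -0.9, 0.1]
finger_gap: 0.698
```

```bash
python3 st.py
```

```text
pos [529.  203.3  58. ] toolx [ 0.0226 -0.0117 -0.9997] F [-0.24 -0.91  0.09] M [-0.004 -0.026  0.021] gap 59.63 j [ 0.38  0.42 -0.31  0.82 -0.02  2.42] t 23.65
tool F [-0.09 -0.92  0.2 ] M [-0.021 -0.025  0.008]
```

Request:
carry_out([
  [-15,0,0],
  [-20,0,0],
  [-25,0,0],
  [-25,0,0],
  [-25,0,0],
  [-25,0,0],
  [-15,0,0],
  [0,0,0],
], twist=[0,0,0,0,0,0,0,0], fingers=[60,60,60,60,60,60,60,60])

```text
time_s: 24.65
ee_pos: [527.2, 205.9, 223.3]
ee_rot: [0.368, 1.505, -0.367]
contact_force: [0.2, 0.3, 0.7]
finger_gap: 0.701
```

```bash
python3 st.py; python3 - <<'E'
from h import *
C={c:cam(c) for c in ["scene","side"]}
for c in C:
    for q in ["electrode","electrode_head","temp_probe","tube_rack"]:
        for r in robot.recognise(c,q)[:3]: print(c,q,np.round(r["at"],0),round(r["score"],2))
L=np.zeros((400,800,3),np.uint8)
f=lambda a,sz:cv2.resize(a,sz,interpolation=cv2.INTER_CUBIC)
L[:,:400]=f(C["scene"][0]["image"][110:210,160:260],(400,400))
L[:,400:]=f(C["side"][0]["image"][160:260,145:245],(400,400))
cv2.imwrite("pics/end.png",L[:,:,::-1])
E
```

```text
pos [527.2 205.9 223.3] toolx [ 0.0331 -0.0075 -0.9994] F [0.22 0.31 0.7 ] M [-0.023  0.044  0.023] gap 59.84 j [ 0.38  0.3  -0.04  1.2  -0.02  2.43] t 24.65
tool F [-0.7   0.38  0.08] M [-0.024  0.029 -0.039]
scene electrode [465. -93.  88.] 0.69
scene electrode [ 545. -267.   80.] 0.67
scene electrode [523. 198. 120.] 0.39
scene electrode_head [ 550. -269.   77.] 0.52
scene temp_probe [468. -92.  90.] 0.57
scene tube_rack [ 445. -168.   44.] 0.81
scene tube_rack [513. 185.  36.] 0.39
side electrode [524. 213. 117.] 0.68
side electrode [ 548. -261.   87.] 0.45
side electrode_head [ 550. -261.   85.] 0.58
side electrode_head [522. 208. 121.] 0.48
side tube_rack [ 449. -138.   41.] 0.85
```

The picture limit is reached, but the networks place the electrode at about (523,200–213,117–121) in the cell, matching a seated head (z 102–130). The rack reads (445,−168) against (445,−166) at the start, and the temperature probe is unmoved. Handing in.

```bash
python3 -c "
from workcell import robot
print(robot.finish_job())"
```

```text
the job is handed in; nothing more can be done
None
```

The pH electrode is standing in the flow cell, clamped finger-tight, and I handed the job in at about 25 s of the 64 s allowed. No verdict is reported.

**Picking:** The first close missed. The fingertips really sat about 40 mm farther back than the TCP description says, so they shut above the electrode's plug and held nothing. I went in lower from the camera evidence and then had the head at a gap of 16.3 mm.

**Seating:** I lowered the electrode through the nut until its tip met the seat. Height stopped changing at the predicted depth, with about 10 N upward against the 25 N limit.

**Clamping:** I turned the nut about 2.1 rad clockwise. The jaws met the shank at roughly 1.85 rad, and I stopped at a moment rise of about 0.2 N·m, inside the 0.12–0.25 band. Three readings put the rise between 0.19 and 0.23: moving moment, rest moment and joint-6 effort. Single moving readings were noisy by a few hundredths.

**Final checks:**
- The arm is clear of everything, with the measured contact force near zero.
- Both outside cameras find the electrode at the seated height in the cell. Their y readings disagree, at 198 and 213 mm.
- The rack still reads where it was, in both cameras. The temperature probe does too, in the scene camera; the side camera did not find it this time or at the start.
- I could not view a final picture because the 12-picture limit was reached. I did not pull on the electrode to test the grip.

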